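# Make up two laboratory test kits

## Task

Make up the two test kits from the stock on the bench. In the three-pocket tray put the steel beaker in the pocket next to the black pull tab, the brass weight in the middle pocket and the short amber jar in the pocket farthest from the tab; in the two-pocket tray put the tall amber bottle in the pocket next to the tab and the small porcelain crucible in the other. Stand each upright on its pocket's floor, set down and not dropped, and leave the wash bottle and the evaporating bowl where they are.

Things in the scene. Friction and masses are not known exactly. Their poses are not given: they have to be found in the camera images.
- tray_three: Kit tray (grey floor, white walls) with three pockets, fixed to the bench, 256 x 88 mm. Pockets 80 x 80 mm inside, in a row along its x; floor 4 mm above the bench, walls 4 mm thick, 12 mm high from the bench. Flat black pull tab, 44 mm wide, sticks out 34 mm at the +x end. Origin: centre of the underside, tab not counted; x along the row to the tab, z up. Pocket centres at x = +84 mm (next to the tab), 0 and -84 mm, y = 0.
- tray_two: Kit tray (grey floor, white walls) with two pockets, fixed to the bench, 172 x 88 mm. Pockets 80 x 80 mm inside, in a row along its x; floor 4 mm above the bench, walls 4 mm thick, 12 mm high from the bench. Flat black pull tab, 44 mm wide, sticks out 34 mm at the +x end. Origin: centre of the underside, tab not counted; x along the row to the tab, z up. Pocket centres at x = +42 mm (next to the tab) and -42 mm, y = 0.
- beaker_mid (a point): Open stainless steel beaker, straight cylinder 54 mm in diameter with a small rim of 57 mm, 75 mm high, about 140 g, standing loose. The point is on its axis, half-way up (37.5 mm above its foot); z is its axis, up.
- weight_mid (a point): Brass balance weight: cylinder 40 mm in diameter and 42 mm high, with a knob of 22 mm diameter on top, 62 mm high over all, about 500 g, standing loose. The point is on its axis, 31 mm above its foot; z up.
- jar_mid (a point): Short, wide amber glass jar with a white cap, 56 mm in diameter, 62 mm high, about 180 g, standing loose. The point is on its axis, half-way up (31 mm above its foot); z up.
- bottle_mid (a point): Tall amber glass bottle with a narrower neck and a white cap, body 50 mm in diameter (straight to over half its height), 100 mm high, about 220 g, standing loose. The point is on its axis, half-way up (50 mm above its foot); z up.
- crucible_mid (a point): Small open white porcelain crucible, 38 mm in diameter at the foot, 47 mm at 16 mm height, 50 mm at the rim, 50 mm high, about 70 g, standing loose. The point is on its axis, half-way up (25 mm above its foot); z up.
- wash_bottle: Bystander: loose white plastic wash bottle, 64 mm in diameter, 141 mm high with its bent spout, which reaches 48 mm out along its x axis. Origin: centre of its underside.
- bowl: Bystander: loose white porcelain evaporating bowl, 100 mm in diameter at the rim, 45 mm high. Origin: centre of its underside.
Not all that is in view belongs to the job. Leave any blue or red look-alike of the part that bears weight_mid alone.

How it is judged:
By the outcome, as a careful person would: the job done as asked, in the order asked, and still so for the second after the job is handed in, with the robot touching nothing.
It also fails if it takes over 128 s, if anything falls off the work surface, if the arm or the gripper's body presses on something with over 40 N, if the wrist force passes 120 N, or if a joint passes its speed limit or range.

## Robot

A 6-joint arm with a two-finger parallel gripper is mounted at the origin on the work surface. World frame = base frame: x ahead of the robot, y to its left, z up, the work surface at z = 0. Lengths are in m, angles in rad, forces in N, time in s.
With the tool pointing down it reaches from about 0.25 to 0.775 m from the base axis. Payload 4 kg.
Tool frame: the origin (TCP) lies at the very end of the fingers, on their centre line; the grasp point (between the pads) lies bot.pinch_z behind it (bot.pinch_z is the distance from the TCP to the grasp point, in m); z points along the fingers, y is the direction in which the jaws open and shut (so a half turn about z gives the same grasp; the last joint's range is limited). The gripper opens to 94 mm and grips with 3 to 60 N. Pads are 16 mm wide; open, the fingers measure 119 mm over their backs; the gripper's body (75 mm by 177 mm) begins 78 mm behind the grasp point.
Start: joints at [1.111, 0.087, 1.371, -0, 1.684, -0.103], TCP at [0.192, 0.515, 0.206] pointing down, gripper open.
Joint ranges: [-3.1, 3.1], [-0.76, 2.03], [0.27, 2.55], [-1.08, 4.22], [0.17, 2.65], [-2.57, 2.57]. Speed limits (rad/s): [2.79, 2.79, 3.14, 3.14, 3.14, 3.14].

## Interface

Orientations are given as a unit quaternion [w, x, y, z].
In Python, from rig import bot, optics, workorder gives the robot as it stands.
- The arm moves only by the tool step_arm, never from a script. Its arguments are lists of equal length, an entry for each row: "travel": the shift along the tool's x, y, z each as a share of 250 mm, from -1 to 1, a list of three; "turn": the turn, a rotation vector about the tool's x, y, z each as a share of 90 degrees, from -1 to 1, a list of three; "hand": the gripper command: -1 is shut, 1 is fully open, values between are in proportion. In form: {"travel": [[x, y, z], ...], "turn": [[wx, wy, wz], ...], "hand": [hand, ...]}. A call has 1 to 10 rows; each row is the pose to reach, as a shift and turn from the pose commanded when the call began, along the tool's axes at that moment; what a row does not reach only later rows make up. A row lasts 1/8 s, in which the tool goes at most 62.5 mm and 10.7 degrees, less where a joint would pass 70% of its speed; a pose out of reach is approached as far as the arm can. A call with a number of a shift or a turn outside -1 to 1 is refused whole. A call with a gripper value outside its range is refused whole. The fingers move at their own pace and stop on an object; "force" is the grip in N (left out, the last holds). Time passes only in rows, so rows that repeat a pose let the fingers close. It gives the time, the measured TCP pose, the force and the opening at its end, in the units of the state.
- bot.get_obs(): the state, without advancing time (a new reading comes with each control period).
- optics.capture(name): name is "scene" or "top" or "wrist"; returns a dict with "color" (420x560x3 uint8, blue, green, red), "mtx" (3x3 intrinsics, pixels), "R" (3x3) and "t" (3): a world point X has camera coordinates R X + t. Camera axes: x right, y down, z forward; pixel columns grow to the right and rows downward; lengths in m; the calibration is good to about 2 mm. The wrist camera is an equidistant fisheye: a pixel r from the principal point sees the ray r / f radians off the axis. A picture is of the moment at which its call begins. There is no depth.
- workorder.hand_in(): hands the job in, once; it reports no verdict.
The state is a dict: "time_s": time; "joint_pos": joint angles; "joint_velocities": joint speeds; "tau": joint torques, N m; "position": TCP position; "orientation": TCP orientation; "ft_force": force on the tool from outside, world axes, zero at the start; "torque": the same for the moment, N m; "gripper_width": opening from 0.0 (shut) to 1.0 (fully open).
Only numpy, scipy, OpenCV 4.12 (cv2) and the standard library are available. Lean on these libraries where they do the work, as an engineer would, in place of code of your own. Each camera call takes 0.05 s, during which the arm holds its last target.

## Working session

There is one attempt and no reset: what is moved stays moved. The work goes in short steps, Python scripts to look and compute and a tool call to move; the robot and the scene stay as the last step left them, time stands still between calls to the robot, and variables do not carry over. Pictures are saved under pics/ and viewed, and the job is handed in when it is done.

Besides the shell and the picture viewer there is one more tool, called after "Call:" by a JSON object that holds its "method" and its "body", one argument or row to a line. step_arm: Moves the arm, as the interface text tells. Shift numbers are shares of 250 mm and turn numbers shares of 90 degrees, none past 1 either way. Its arguments: {"type":"object","properties":{"travel":{"type":"array"},"turn":{"type":"array"},"hand":{"type":"array"},"force":{"type":"number"}},"required":["travel","turn","hand"]}

```bash
mkdir -p pics; ls
python3 - <<'E'
from rig import bot, optics, workorder
import cv2,numpy as np
o=bot.get_obs(); print(o, bot.pinch_z)
for n in("scene","top","wrist"):
    c=optics.capture(n); cv2.imwrite(f"pics/{n}0.png",c["color"]); print(n,c["mtx"].tolist(),c["R"].tolist(),c["t"].tolist())
E
```

```text
pics
{'time_s': 0.0, 'joint_pos': array([ 1.11090941e+00,  8.79467075e-02,  1.37223515e+00,  2.78604662e-06,
        1.68358258e+00, -1.03104210e-01]), 'joint_velocities': array([-0.0011359 , -0.00068623,  0.00020492,  0.00138251,  0.00065715,
       -0.00069315]), 'tau': array([-4.93140487e-04, -3.40180635e+01, -3.02429187e+01,  7.17048207e-02,
        3.30773159e-02, -1.41113924e-04]), 'position': array([0.19185854, 0.51487571, 0.20431839]), 'orientation': array([-3.02983184e-04,  1.77446429e-01,  9.84129862e-01, -1.04276961e-03]), 'ft_force': array([ 0.04573376, -0.3837668 , -0.16871811]), 'torque': array([-0.01481756,  0.02616547,  0.00371078]), 'gripper_width': 1.0030272482452216} 0.0188
scene [[396.4666450085295, 0.0, 281.88782183240465], [0.0, 396.4666450085295, 213.54743822412695], [0.0, 0.0, 1.0]] [[0.04595495198339932, 0.9988350673167112, -0.014719058618840082], [0.5538167046640776, -0.037737644344346066, -0.831782981212264], [-0.8313694726312878, 0.03007288642217499, -0.5549057771180741]] [-0.013329959940636354, -0.26023168280711556, 1.4993148764081727]
top [[412.8510496489129, 0.0, 280.2850562114366], [0.0, 412.8510496489129, 206.8237956293777], [0.0, 0.0, 1.0]] [[0.0009883343370833742, -0.9999823067882198, 0.005865944574284291], [-0.9883944597340268, -0.0018679205591279789, -0.15189767226612166], [0.15190594182690634, -0.005647741433105844, -0.9883788179915558]] [-9.359464405706727e-05, 0.5514166289141303, 1.0725020534676242]
wrist [[325.19226210127806, 0.0, 282.1171437595308], [0.0, 325.19226210127806, 205.1970543380491], [0.0, 0.0, 1.0]] [[0.34972679578422305, 0.9368498575751139, -0.0018742123652840158], [0.9125552622221886, -0.34020358819070173, 0.2269458348874576], [0.21197655931987877, -0.08107936200822763, -0.9739055782545069]] [-0.5486369132500508, -0.023776318085284655, 0.3877138716197968]
```

View pics/top0.png

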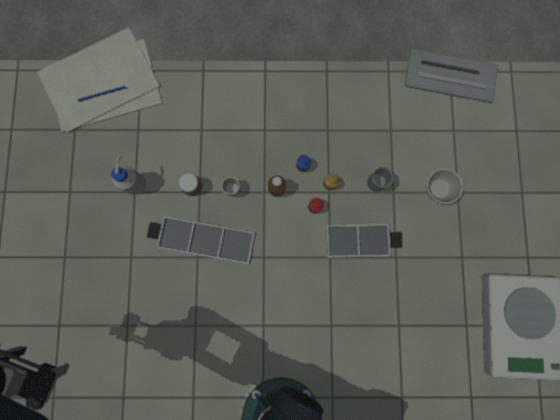

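View pics/scene0.png

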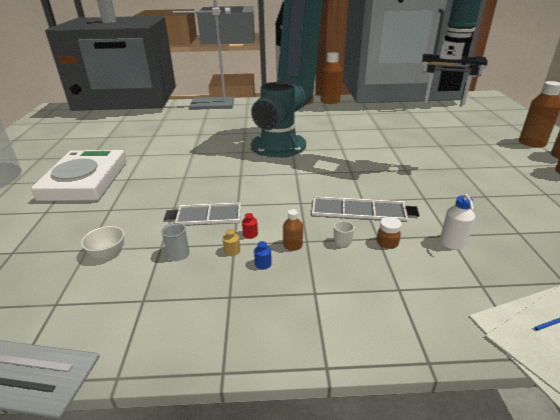

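View pics/wrist0.png

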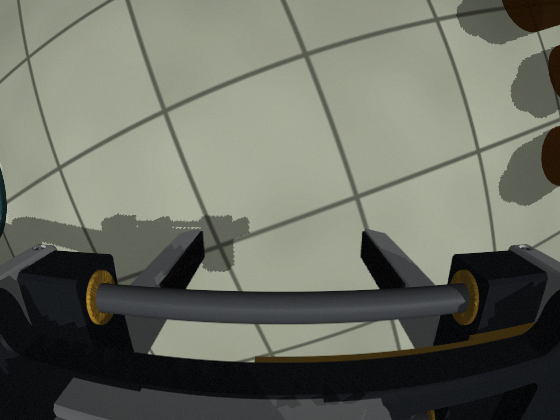

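Run:
```python
import cv2
t=cv2.imread("pics/top0.png"); s=cv2.imread("pics/scene0.png")
def up(im,x0,y0,w,h,k,n):
    c=cv2.resize(im[y0:y0+h,x0:x0+w],None,fx=k,fy=k,interpolation=cv2.INTER_CUBIC)
    c=cv2.convertScaleAbs(c,alpha=1.5)
    cv2.imwrite(n,c)
up(t,100,145,200,125,4,"pics/topL.png")
up(t,270,145,200,125,4,"pics/topR.png")
up(s,290,185,200,80,4,"pics/scL.png")
up(s,70,190,240,90,3.3,"pics/scR.png")
```

```text
(no output)
```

View pics/topL.png

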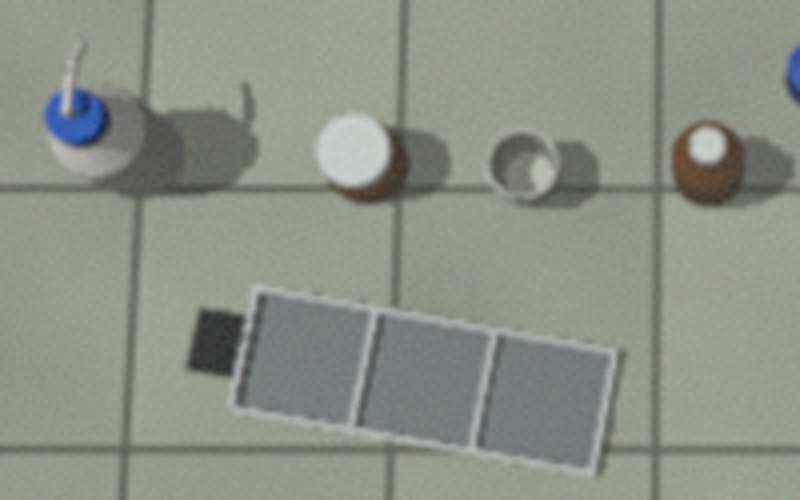

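View pics/topR.png

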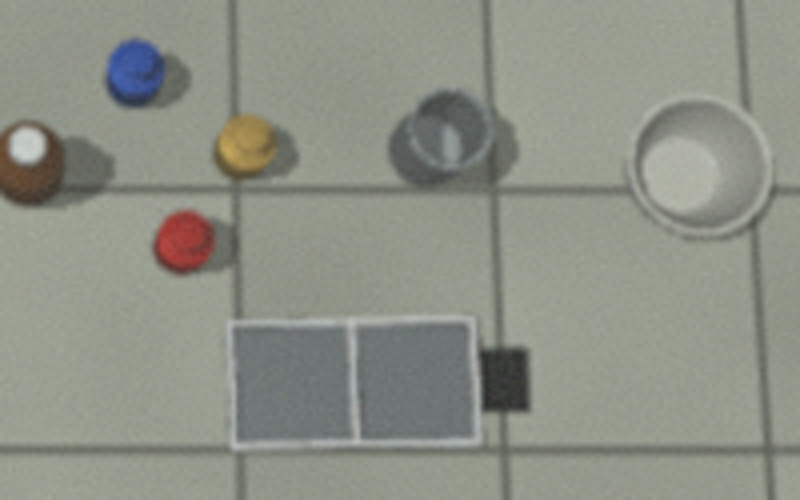

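View pics/scL.png

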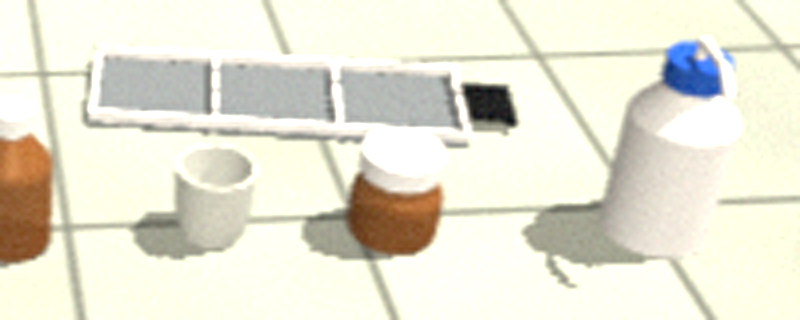

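View pics/scR.png

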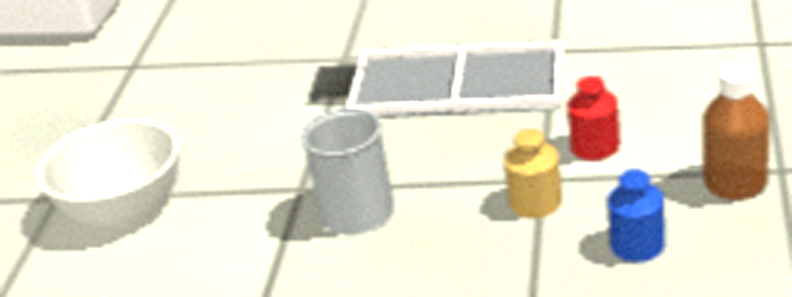

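```bash
cat > h.py <<'E'
import numpy as np, cv2
from rig import bot, optics, workorder
def ray(c,u,v,z):
    d=np.linalg.inv(c["mtx"])@np.array([u,v,1.]); R,t=np.array(c["R"]),np.array(c["t"])
    o=-R.T@t; d=R.T@d; return o+d*(z-o[2])/d[2]
def proj(c,X):
    X=np.atleast_2d(X); p=(np.array(c["R"])@X.T).T+c["t"]; p=(np.array(c["mtx"])@p.T).T; return p[:,:2]/p[:,2:]
def circ(x,y,z,d,n=48):
    a=np.linspace(0,2*np.pi,n); return np.c_[x+d/2*np.cos(a),y+d/2*np.sin(a),np.full(n,z)]
prof={'beaker':[(0,.054),(.075,.057)],'weight':[(0,.04),(.042,.04),(.062,.022)],'jar':[(0,.056),(.062,.050)],'bottle':[(0,.05),(.055,.05),(.1,.025)],'crucible':[(0,.038),(.016,.047),(.05,.05)]}
def rect(x,y,yaw,L,W,z):
    c,s=np.cos(yaw),np.sin(yaw); P=np.array([[L,W],[-L,W],[-L,-W],[L,-W],[L,W]])/2
    return np.c_[x+P[:,0]*c-P[:,1]*s, y+P[:,0]*s+P[:,1]*c, np.full(5,z)]
def overlay(c,objs,trays,box,k,name):
    x0,y0,w,h=box
    im=cv2.resize(c["color"][y0:y0+h,x0:x0+w],None,fx=k,fy=k,interpolation=cv2.INTER_CUBIC); im=cv2.convertScaleAbs(im,alpha=1.5 if im.mean()<120 else 1)
    def dr(P,col):
        p=(proj(c,P)-[x0,y0]+.5)*k-.5
        cv2.polylines(im,[np.int32(np.round(p*8))],False,col,1,cv2.LINE_AA,3)
    for n,(x,y) in objs.items():
        for z,d in prof[n]: dr(circ(x,y,z+0,d),(0,255,0))
    for n,(x,y,yaw,L) in trays.items():
        dr(rect(x,y,yaw,L,.088,.012),(0,0,255)); 
        for m in ([-.084,0,.084] if L>.2 else [-.042,.042]):
            dr(rect(x+m*np.cos(yaw),y+m*np.sin(yaw),yaw,.08,.08,.012),(0,255,255))
    cv2.imwrite(name,im)
E
cat > m0.py <<'E'
from h import *
top=optics.capture("top"); sc=optics.capture("scene")
import pickle; pickle.dump((top,sc),open("cap0.pkl","wb"))
L=lambda x,y:(100+(x+.5)/4-.5,145+(y+.5)/4-.5)
Rr=lambda x,y:(270+(x+.5)/4-.5,145+(y+.5)/4-.5)
for n,p,z in [('jar',L(353,150),.062),('crucible',L(523,166),.05),('bottle',L(709,144),.1),('weight',Rr(250,134),.062),('beaker',Rr(450,130),.075)]:
    print(n,ray(top,*p,z).round(4))
A=np.array([ray(top,*L(*p),.012) for p in [(257,288),(620,350),(597,474),(233,407)]]); print(A.round(4),A.mean(0))
B=np.array([ray(top,*Rr(*p),.012) for p in [(229,322),(473,318),(480,442),(233,446)]]); print(B.round(4),B.mean(0))
for Q in(A,B):
    d=(Q[1]-Q[0]+Q[2]-Q[3])/2; print(np.linalg.norm(d),np.arctan2(d[1],d[0]))
E
python3 m0.py
```

```text
jar [0.6147 0.2478 0.062 ]
crucible [0.6065 0.1355 0.05  ]
bottle [0.611  0.0099 0.1   ]
weight [ 0.6265 -0.1381  0.062 ]
beaker [ 0.6266 -0.2692  0.075 ]
[[0.5281 0.3217 0.012 ]
 [0.4856 0.0709 0.012 ]
 [0.4012 0.0857 0.012 ]
 [0.4462 0.3344 0.012 ]] [0.46527739 0.20318172 0.012     ]
[[ 0.5052 -0.128   0.012 ]
 [ 0.5083 -0.2965  0.012 ]
 [ 0.4233 -0.298   0.012 ]
 [ 0.4203 -0.1293  0.012 ]] [ 0.46428403 -0.21293825  0.012     ]
0.25355703536821045 -1.744213337316019
0.1686250462209808 -1.5531267550875394
```

```bash
cat > ov.py <<'E'
from h import *
import pickle; top,sc=pickle.load(open("cap0.pkl","rb"))
objs={'jar':(.6147,.2478),'crucible':(.6065,.1355),'bottle':(.611,.0099),'weight':(.6265,-.1381),'beaker':(.6266,-.2692)}
trays={'t3':(.4653,.2032,1.397,.256),'t2':(.4643,-.2129,-1.553,.172)}
if __name__=="__main__":
    overlay(top,objs,trays,(135,145,160,125),5,"pics/oTL.png")
    overlay(top,objs,trays,(260,145,160,125),5,"pics/oTR.png")
    overlay(sc,objs,trays,(270,185,160,80),5,"pics/oSL.png")
    overlay(sc,objs,trays,(150,190,160,90),5,"pics/oSR.png")
E
python3 ov.py
```

```text
(no output)
```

View pics/oTL.png

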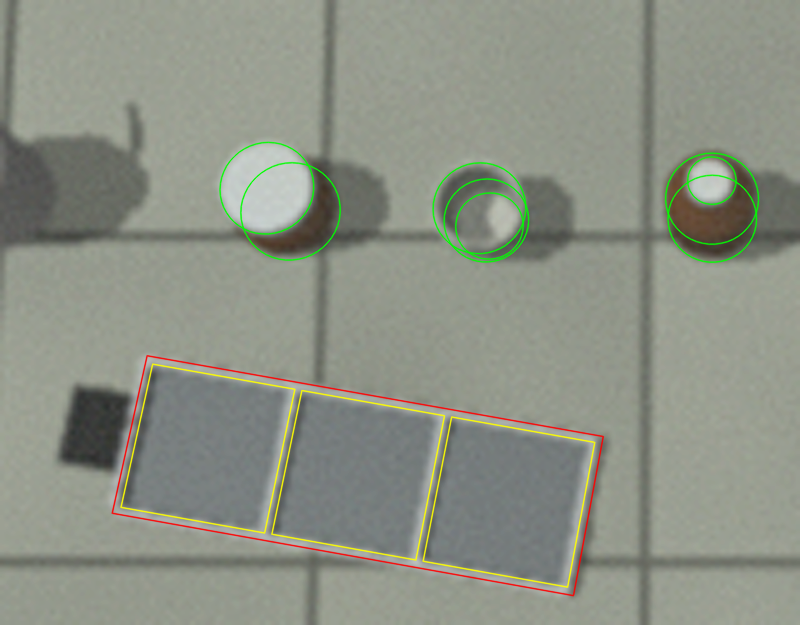

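View pics/oTR.png

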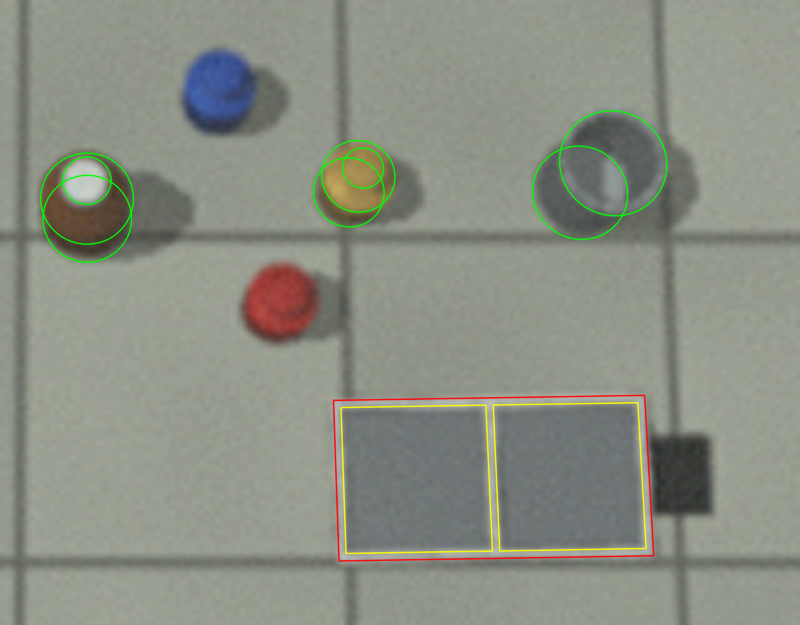

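View pics/oSL.png

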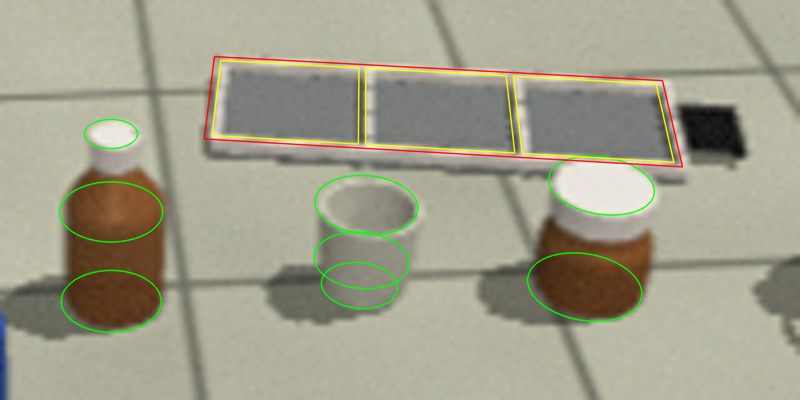

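View pics/oSR.png

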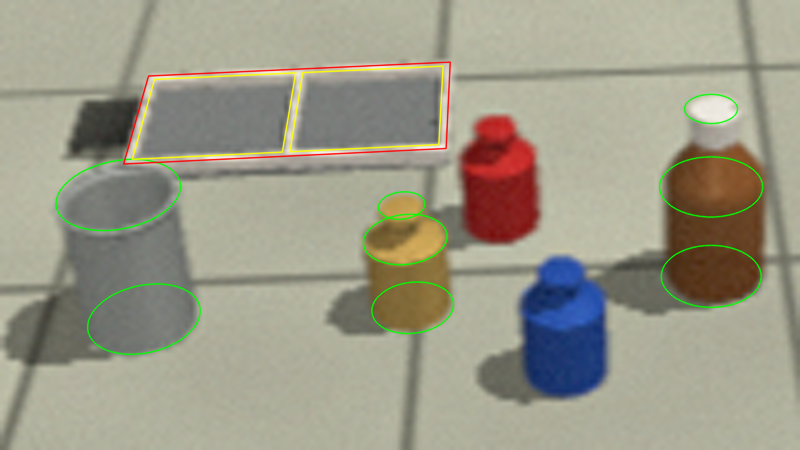

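Candidates for the weight in the top image are yellow (332,181), blue (304,163) and red (316,205). The yellow one is brass; the other two are the look-alikes, and the enlarged crop above confirms this. The tabs are at top pixels (153,230) for tray_three and (396,240) for tray_two.

First I turn the jaws to lie along world x and head for the beaker.

Call:
{"method": "step_arm", "body": {
  "travel": [
    [-0.12,-0.04,0],
    [-0.3,-0.1,0],
    [-0.5,-0.18,0],
    [-0.7,-0.25,0],
    [-0.9,-0.31,0],
    [-1,-0.35,0],
    [-1,-0.35,0],
    [-1,-0.35,0]
  ],
  "turn": [
    [0,0,0.1],
    [0,0,0.2],
    [0,0,0.32],
    [0,0,0.43],
    [0,0,0.55],
    [0,0,0.66],
    [0,0,0.773],
    [0,0,0.773]
  ],
  "hand": [1,1,1,1,1,1,1,1],
  "force": 25
}}

```text
time_s: 1.25
position: [0.396, 0.3457, 0.2053]
orientation: [-0.0, 0.707, 0.707, -0.0]
ft_force: [-0.8, 0.8, 0.2]
gripper_width: 1.0
```

Call:
{"method": "step_arm", "body": {
  "travel": [
    [-0.2,0.08,0],
    [-0.44,0.18,0],
    [-0.68,0.27,0],
    [-0.9,0.36,0],
    [-1,0.4,0]
  ],
  "turn": [
    [0,0,0],
    [0,0,0],
    [0,0,0],
    [0,0,0],
    [0,0,0]
  ],
  "hand": [1,1,1,1,1]
}}

```text
time_s: 1.88
position: [0.4963, 0.0937, 0.2054]
orientation: [0.0, 0.707, 0.707, -0.0]
ft_force: [-0.4, 0.7, -0.2]
gripper_width: 0.997
```

Call:
{"method": "step_arm", "body": {
  "travel": [
    [-0.2,0.08,0],
    [-0.44,0.18,0],
    [-0.68,0.27,0],
    [-0.9,0.36,0],
    [-1,0.4,0],
    [-1,0.4,0]
  ],
  "turn": [
    [0,0,0],
    [0,0,0],
    [0,0,0],
    [0,0,0],
    [0,0,0],
    [0,0,0]
  ],
  "hand": [1,1,1,1,1,1]
}}

```text
time_s: 2.62
position: [0.5959, -0.1553, 0.2044]
orientation: [-0.001, 0.707, 0.707, -0.0]
ft_force: [0.0, -0.1, -0.1]
gripper_width: 1.002
```

Run:
```python
from h import *
w=optics.capture("wrist"); cv2.imwrite("pics/w1.png",w["color"])
import pickle
pickle.dump(w,open("w1.pkl","wb"))
print(bot.get_obs()["position"])
from ov import objs
R,t=np.array(w["R"]),np.array(w["t"]);f=w["mtx"][0,0];cx,cy=w["mtx"][0,2],w["mtx"][1,2]
def pw(X):
    p=X@R.T+t; th=np.arctan2(np.hypot(p[:,0],p[:,1]),p[:,2]); ph=np.arctan2(p[:,1],p[:,0]); return np.c_[cx+f*th*np.cos(ph),cy+f*th*np.sin(ph)]
im=w["color"].copy()
for n,(x,y) in objs.items():
    for z,d in prof[n]:
        P=circ(x,y,z,d); 
        if ((P@R.T+t)[:,2]>-.1).all(): cv2.polylines(im,[np.int32(pw(P)*8)],False,(0,255,0),1,cv2.LINE_AA,3)
cv2.imwrite("pics/w1o.png",im)
```

```text
[ 0.59564899 -0.15380638  0.20484635]
```

View pics/w1o.png

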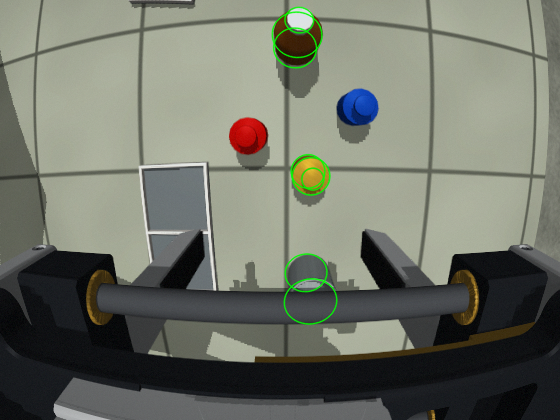

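Call:
{"method": "step_arm", "body": {
  "travel": [
    [-0.15,0.04,0],
    [-0.33,0.09,0],
    [-0.46,0.122,0],
    [-0.46,0.122,0.1],
    [-0.46,0.122,0.25],
    [-0.46,0.122,0.4],
    [-0.46,0.122,0.55],
    [-0.46,0.122,0.68],
    [-0.46,0.122,0.72],
    [-0.46,0.122,0.72]
  ],
  "turn": [
    [0,0,0],
    [0,0,0],
    [0,0,0],
    [0,0,0],
    [0,0,0],
    [0,0,0],
    [0,0,0],
    [0,0,0],
    [0,0,0],
    [0,0,0]
  ],
  "hand": [1,1,1,1,1,1,1,1,1,1]
}}

```text
time_s: 3.92
position: [0.6263, -0.2676, 0.0256]
orientation: [-0.0, 0.706, 0.708, 0.0]
ft_force: [-0.3, -0.1, -0.1]
gripper_width: 1.005
```

Call:
{"method": "step_arm", "body": {
  "travel": [
    [0,0,0],
    [0,0,0],
    [0,0,0],
    [0,0,0],
    [0,0,0],
    [0,0,0]
  ],
  "turn": [
    [0,0,0],
    [0,0,0],
    [0,0,0],
    [0,0,0],
    [0,0,0],
    [0,0,0]
  ],
  "hand": [0.5,0.2,0,-0.2,-0.2,-0.2],
  "force": 20
}}

```text
time_s: 4.68
position: [0.6265, -0.2691, 0.0258]
orientation: [0.0, 0.707, 0.707, 0.0]
ft_force: [1.2, -0.6, 0.6]
gripper_width: 0.586
```

Call:
{"method": "step_arm", "body": {
  "travel": [
    [0,0,-0.03],
    [0,0,-0.12],
    [0,0,-0.3],
    [0,0,-0.48],
    [0,0,-0.62],
    [0,0,-0.68],
    [0.15,-0.04,-0.68],
    [0.38,-0.1,-0.68],
    [0.6,-0.16,-0.68],
    [0.8,-0.21,-0.68]
  ],
  "turn": [
    [0,0,0],
    [0,0,0],
    [0,0,0],
    [0,0,0],
    [0,0,0],
    [0,0,0],
    [0,0,0],
    [0,0,0],
    [0,0,0],
    [0,0,0]
  ],
  "hand": [-0.2,-0.2,-0.2,-0.2,-0.2,-0.2,-0.2,-0.2,-0.2,-0.2]
}}

```text
time_s: 5.92
position: [0.5722, -0.067, 0.1939]
orientation: [-0.001, 0.707, 0.707, -0.001]
ft_force: [0.6, 0.3, -1.1]
gripper_width: 0.591
```

Call:
{"method": "step_arm", "body": {
  "travel": [
    [0.2,-0.05,0],
    [0.4,-0.11,0],
    [0.6,-0.17,0],
    [0.8,-0.22,0],
    [0.9,-0.25,0],
    [0.95,-0.27,0],
    [0.95,-0.27,0]
  ],
  "turn": [
    [0,0,0],
    [0,0,0],
    [0,0,0],
    [0,0,0],
    [0,0,0],
    [0,0,0],
    [0,0,0]
  ],
  "hand": [-0.2,-0.2,-0.2,-0.2,-0.2,-0.2,-0.2]
}}

```text
time_s: 6.8
position: [0.5058, 0.1686, 0.1947]
orientation: [-0.0, 0.707, 0.707, -0.001]
ft_force: [0.2, -0.3, -1.3]
gripper_width: 0.579
```

Run:
```python
from h import *
print(bot.get_obs()["position"])
c=optics.capture("scene"); cv2.imwrite("pics/s2.png",c["color"])
```

```text
[0.50578744 0.16859264 0.19472653]
```

View pics/s2.png

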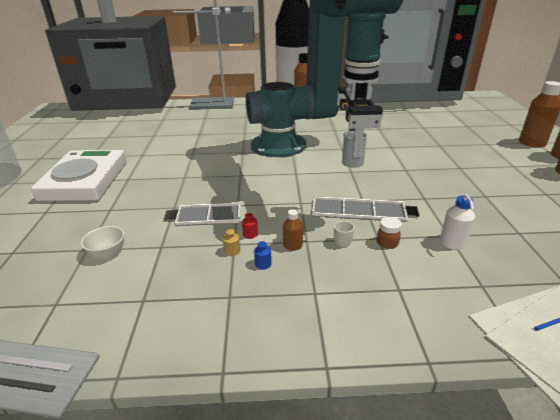

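Call:
{"method": "step_arm", "body": {
  "travel": [
    [0.15,-0.03,0],
    [0.33,-0.07,0],
    [0.44,-0.1,0],
    [0.47,-0.107,0.04],
    [0.47,-0.107,0.16],
    [0.47,-0.107,0.32],
    [0.47,-0.107,0.48],
    [0.47,-0.107,0.58],
    [0.47,-0.107,0.63],
    [0.47,-0.107,0.645]
  ],
  "turn": [
    [0,0,0],
    [0,0,0],
    [0,0,0],
    [0,0,0],
    [0,0,0],
    [0,0,0],
    [0,0,0],
    [0,0,0],
    [0,0,0],
    [0,0,0]
  ],
  "hand": [-0.2,-0.2,-0.2,-0.2,-0.2,-0.2,-0.2,-0.2,-0.2,-0.2]
}}

```text
time_s: 8.1
position: [0.4797, 0.2849, 0.0335]
orientation: [-0.0, 0.708, 0.707, -0.001]
ft_force: [-0.3, -0.6, -1.5]
gripper_width: 0.59
```

Call:
{"method": "step_arm", "body": {
  "travel": [
    [0,0,0.005],
    [0,0,0.01],
    [0,0,0.015],
    [0,0,0.019],
    [0,0,0.019]
  ],
  "turn": [
    [0,0,0],
    [0,0,0],
    [0,0,0],
    [0,0,0],
    [0,0,0]
  ],
  "hand": [-0.2,-0.2,-0.2,-0.2,-0.2]
}}

```text
time_s: 8.72
position: [0.4797, 0.2862, 0.0298]
orientation: [0.0, 0.707, 0.707, 0.0]
ft_force: [0.9, -0.1, -0.8]
gripper_width: 0.587
```

Call:
{"method": "step_arm", "body": {
  "travel": [
    [0,0,0.003],
    [0,0,0.003]
  ],
  "turn": [
    [0,0,0],
    [0,0,0]
  ],
  "hand": [-0.2,-0.2]
}}

```text
time_s: 8.98
position: [0.4799, 0.2863, 0.0296]
orientation: [0.0, 0.707, 0.707, 0.001]
ft_force: [-0.5, -1.0, 4.0]
gripper_width: 0.583
```

Call:
{"method": "step_arm", "body": {
  "travel": [
    [0,0,0],
    [0,0,0],
    [0,0,0],
    [0,0,-0.05],
    [0,0,-0.2],
    [0,0,-0.4],
    [0,0,-0.6],
    [0,0,-0.68],
    [-0.15,0.04,-0.68],
    [-0.35,0.1,-0.68]
  ],
  "turn": [
    [0,0,0],
    [0,0,0],
    [0,0,0],
    [0,0,0],
    [0,0,0],
    [0,0,0],
    [0,0,0],
    [0,0,0],
    [0,0,0],
    [0,0,0]
  ],
  "hand": [0.25,0.4,0.5,0.5,0.5,0.5,0.5,0.5,0.5,0.5]
}}

```text
time_s: 10.22
position: [0.5048, 0.1986, 0.2004]
orientation: [0.001, 0.706, 0.708, 0.001]
ft_force: [-0.3, 0.8, -0.7]
gripper_width: 0.753
```

Call:
{"method": "step_arm", "body": {
  "travel": [
    [-0.2,0.05,0],
    [-0.45,0.15,0],
    [-0.7,0.25,0],
    [-0.95,0.34,0],
    [-1,0.4,0]
  ],
  "turn": [
    [0,0,0],
    [0,0,0],
    [0,0,0],
    [0,0,0],
    [0,0,0]
  ],
  "hand": [0.5,0.5,0.5,0.5,0.5]
}}

```text
time_s: 10.85
position: [0.605, -0.055, 0.1997]
orientation: [0.001, 0.708, 0.706, 0.0]
ft_force: [0.2, -0.4, 0.2]
gripper_width: 0.75
```

Run:
```python
from h import *
from ov import trays
o=dict(weight=(.6265,-.1381),jar=(.6147,.2478),crucible=(.6065,.1355))
print(bot.get_obs()["position"])
c=optics.capture("top"); overlay(c,dict(o,beaker=(.4798,.2859)),trays,(100,145,160,125),5,"pics/t3.png")
c=optics.capture("scene"); cv2.imwrite("pics/s3.png",c["color"])
```

```text
[ 0.60498479 -0.05496599  0.19969188]
```

View pics/t3.png

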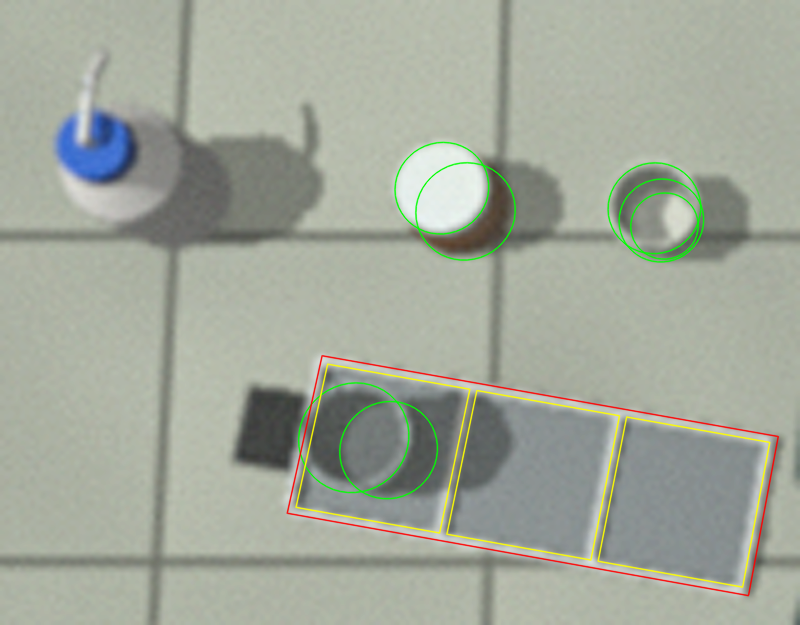

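View pics/s3.png

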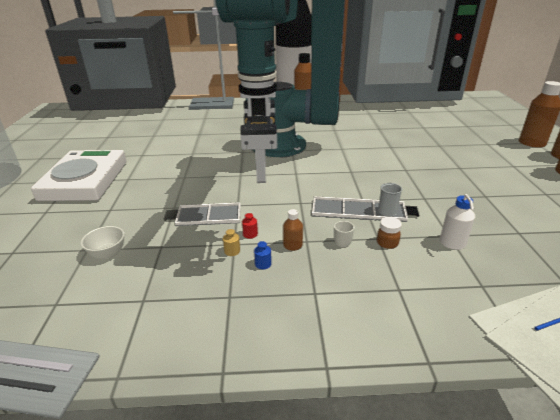

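Call:
{"method": "step_arm", "body": {
  "travel": [
    [-0.15,0.04,0],
    [-0.3,0.08,0],
    [-0.345,0.087,0],
    [-0.345,0.087,0.1],
    [-0.345,0.087,0.25],
    [-0.345,0.087,0.4],
    [-0.345,0.087,0.55],
    [-0.345,0.087,0.68],
    [-0.345,0.087,0.75],
    [-0.345,0.087,0.75]
  ],
  "turn": [
    [0,0,0],
    [0,0,0],
    [0,0,0],
    [0,0,0],
    [0,0,0],
    [0,0,0],
    [0,0,0],
    [0,0,0],
    [0,0,0],
    [0,0,0]
  ],
  "hand": [0.5,0.5,0.5,0.5,0.5,0.5,0.5,0.5,0.5,0.5]
}}

```text
time_s: 12.2
position: [0.6253, -0.1364, 0.0102]
orientation: [-0.001, 0.707, 0.707, -0.0]
ft_force: [0.1, 0.2, 0.8]
gripper_width: 0.75
```

Call:
{"method": "step_arm", "body": {
  "travel": [
    [0,0,0],
    [0,0,0],
    [0,0,0],
    [0,0,0],
    [0,0,0],
    [0,0,0]
  ],
  "turn": [
    [0,0,0],
    [0,0,0],
    [0,0,0],
    [0,0,0],
    [0,0,0],
    [0,0,0]
  ],
  "hand": [0.2,0,-0.2,-0.4,-0.5,-0.5],
  "force": 40
}}

```text
time_s: 12.95
position: [0.6262, -0.138, 0.0122]
orientation: [0.0, 0.707, 0.707, -0.0]
ft_force: [-2.8, 0.2, 4.9]
gripper_width: 0.418
```

Call:
{"method": "step_arm", "body": {
  "travel": [
    [0,0,-0.03],
    [0,0,-0.1],
    [0,0,-0.25],
    [0,0,-0.42],
    [0,0,-0.58],
    [0,0,-0.68],
    [0.1,-0.04,-0.7],
    [0.3,-0.13,-0.7],
    [0.5,-0.23,-0.7],
    [0.7,-0.33,-0.7]
  ],
  "turn": [
    [0,0,0],
    [0,0,0],
    [0,0,0],
    [0,0,0],
    [0,0,0],
    [0,0,0],
    [0,0,0],
    [0,0,0],
    [0,0,0],
    [0,0,0]
  ],
  "hand": [-0.5,-0.5,-0.5,-0.5,-0.5,-0.5,-0.5,-0.5,-0.5,-0.5]
}}

```text
time_s: 14.2
position: [0.5416, 0.0398, 0.1852]
orientation: [-0.001, 0.707, 0.707, -0.0]
ft_force: [0.4, 0.5, -4.3]
gripper_width: 0.413
```

Call:
{"method": "step_arm", "body": {
  "travel": [
    [0.2,-0.1,0],
    [0.4,-0.19,0],
    [0.57,-0.27,0],
    [0.65,-0.31,0],
    [0.665,-0.315,0.04],
    [0.665,-0.315,0.16],
    [0.665,-0.315,0.32],
    [0.665,-0.315,0.46],
    [0.665,-0.315,0.56],
    [0.665,-0.315,0.62]
  ],
  "turn": [
    [0,0,0],
    [0,0,0],
    [0,0,0],
    [0,0,0],
    [0,0,0],
    [0,0,0],
    [0,0,0],
    [0,0,0],
    [0,0,0],
    [0,0,0]
  ],
  "hand": [-0.5,-0.5,-0.5,-0.5,-0.5,-0.5,-0.5,-0.5,-0.5,-0.5]
}}

```text
time_s: 15.45
position: [0.4634, 0.2024, 0.0286]
orientation: [-0.001, 0.707, 0.707, -0.002]
ft_force: [-0.8, 0.5, -4.9]
gripper_width: 0.416
```

Run:
```python
from h import *
from ov import trays
print(bot.get_obs()["position"],bot.get_obs()["gripper_width"])
c=optics.capture("scene"); overlay(c,{},trays,(270,155,160,100),5,"pics/s4.png")
```

```text
[0.46342586 0.20239635 0.02855171] 0.41647703121875324
```

View pics/s4.png

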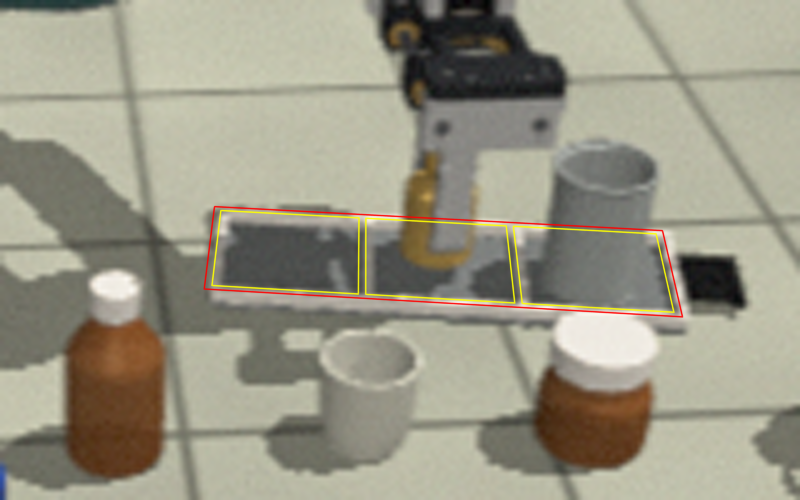

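Call:
{"method": "step_arm", "body": {
  "travel": [
    [0,0,0.02],
    [0,0,0.04],
    [0,0,0.05],
    [0,0,0.055],
    [0,0,0.059],
    [0,0,0.059]
  ],
  "turn": [
    [0,0,0],
    [0,0,0],
    [0,0,0],
    [0,0,0],
    [0,0,0],
    [0,0,0]
  ],
  "hand": [-0.5,-0.5,-0.5,-0.5,-0.5,-0.5]
}}

```text
time_s: 16.25
position: [0.4651, 0.2036, 0.0166]
orientation: [0.0, 0.707, 0.707, 0.0]
ft_force: [0.8, 0.5, -4.0]
gripper_width: 0.418
```

Call:
{"method": "step_arm", "body": {
  "travel": [
    [0,0,0.003],
    [0,0,0.005],
    [0,0,0.005]
  ],
  "turn": [
    [0,0,0],
    [0,0,0],
    [0,0,0]
  ],
  "hand": [-0.5,-0.5,-0.5]
}}

```text
time_s: 16.62
position: [0.4652, 0.2037, 0.0162]
orientation: [0.0, 0.707, 0.707, 0.0]
ft_force: [-1.0, -0.4, 2.8]
gripper_width: 0.413
```

Call:
{"method": "step_arm", "body": {
  "travel": [
    [0,0,0],
    [0,0,0],
    [0,0,0],
    [0,0,-0.05],
    [0,0,-0.2],
    [0,0,-0.4],
    [0,0,-0.6],
    [0.02,0.08,-0.7],
    [0.08,0.25,-0.7],
    [0.14,0.45,-0.7]
  ],
  "turn": [
    [0,0,0],
    [0,0,0],
    [0,0,0],
    [0,0,0],
    [0,0,0],
    [0,0,0],
    [0,0,0],
    [0,0,0],
    [0,0,0],
    [0,0,0]
  ],
  "hand": [0,0.2,0.3,0.3,0.3,0.3,0.6,0.6,0.7,0.7]
}}

```text
time_s: 17.88
position: [0.579, 0.2392, 0.1929]
orientation: [0.001, 0.707, 0.707, 0.002]
ft_force: [0.6, -0.2, -0.2]
gripper_width: 0.847
```

Run:
```python
from h import *
from ov import trays
print(bot.get_obs()["position"],bot.get_obs()["gripper_width"])
c=optics.capture("scene"); overlay(c,{},trays,(300,155,200,110),4,"pics/s5.png")
```

```text
[0.57900926 0.23922257 0.19293142] 0.8468342191382808
```

View pics/s5.png

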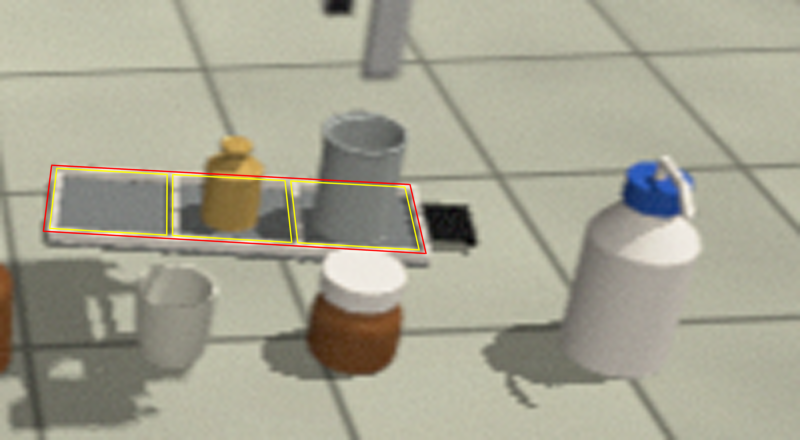

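Call:
{"method": "step_arm", "body": {
  "travel": [
    [0.02,0.08,0],
    [0.038,0.147,0],
    [0.038,0.147,0],
    [0.038,0.147,0.1],
    [0.038,0.147,0.25],
    [0.038,0.147,0.4],
    [0.038,0.147,0.55],
    [0.038,0.147,0.66],
    [0.038,0.147,0.712],
    [0.038,0.147,0.712]
  ],
  "turn": [
    [0,0,0],
    [0,0,0],
    [0,0,0],
    [0,0,0],
    [0,0,0],
    [0,0,0],
    [0,0,0],
    [0,0,0],
    [0,0,0],
    [0,0,0]
  ],
  "hand": [0.7,0.7,0.7,0.7,0.7,0.7,0.7,0.7,0.7,0.7]
}}

```text
time_s: 19.18
position: [0.6135, 0.2479, 0.012]
orientation: [-0.0, 0.707, 0.707, -0.001]
ft_force: [0.2, 0.5, -0.1]
gripper_width: 0.849
```

Call:
{"method": "step_arm", "body": {
  "travel": [
    [0,0,0],
    [0,0,0],
    [0,0,0],
    [0,0,0],
    [0,0,0],
    [0,0,0]
  ],
  "turn": [
    [0,0,0],
    [0,0,0],
    [0,0,0],
    [0,0,0],
    [0,0,0],
    [0,0,0]
  ],
  "hand": [0.4,0.2,0,-0.1,-0.2,-0.2],
  "force": 25
}}

```text
time_s: 19.92
position: [0.6153, 0.2483, 0.0136]
orientation: [0.001, 0.707, 0.707, 0.001]
ft_force: [0.2, 1.1, 5.3]
gripper_width: 0.585
```

Call:
{"method": "step_arm", "body": {
  "travel": [
    [0,0,-0.03],
    [0,0,-0.1],
    [0,0,-0.25],
    [0,0,-0.42],
    [0,0,-0.55],
    [-0.05,-0.06,-0.6],
    [-0.15,-0.2,-0.6],
    [-0.3,-0.38,-0.6],
    [-0.42,-0.55,-0.6],
    [-0.49,-0.63,-0.6]
  ],
  "turn": [
    [0,0,0],
    [0,0,0],
    [0,0,0],
    [0,0,0],
    [0,0,0],
    [0,0,0],
    [0,0,0],
    [0,0,0],
    [0,0,0],
    [0,0,0]
  ],
  "hand": [-0.2,-0.2,-0.2,-0.2,-0.2,-0.2,-0.2,-0.2,-0.2,-0.2]
}}

```text
time_s: 21.18
position: [0.4544, 0.1244, 0.1627]
orientation: [-0.0, 0.707, 0.707, -0.0]
ft_force: [-0.5, 0.6, -1.9]
gripper_width: 0.587
```

Call:
{"method": "step_arm", "body": {
  "travel": [
    [-0.02,-0.026,0],
    [-0.02,-0.026,0.05],
    [-0.02,-0.026,0.17],
    [-0.02,-0.026,0.32],
    [-0.02,-0.026,0.44],
    [-0.02,-0.026,0.52],
    [-0.02,-0.026,0.55],
    [-0.02,-0.026,0.57],
    [-0.02,-0.026,0.578],
    [-0.02,-0.026,0.578]
  ],
  "turn": [
    [0,0,0],
    [0,0,0],
    [0,0,0],
    [0,0,0],
    [0,0,0],
    [0,0,0],
    [0,0,0],
    [0,0,0],
    [0,0,0],
    [0,0,0]
  ],
  "hand": [-0.2,-0.2,-0.2,-0.2,-0.2,-0.2,-0.2,-0.2,-0.2,-0.2]
}}

```text
time_s: 22.42
position: [0.4509, 0.1207, 0.0184]
orientation: [0.0, 0.707, 0.707, 0.001]
ft_force: [0.4, 0.0, -1.9]
gripper_width: 0.589
```

Run:
```python
from h import *
from ov import trays
o=bot.get_obs();print(o["position"],o["gripper_width"],o["ft_force"])
c=optics.capture("scene"); overlay(c,{},trays,(270,155,200,110),4,"pics/s6.png")
```

```text
[0.45086357 0.12070323 0.01835444] 0.5889297590888993 [ 0.35261752  0.03442332 -1.88980523]
```

View pics/s6.png

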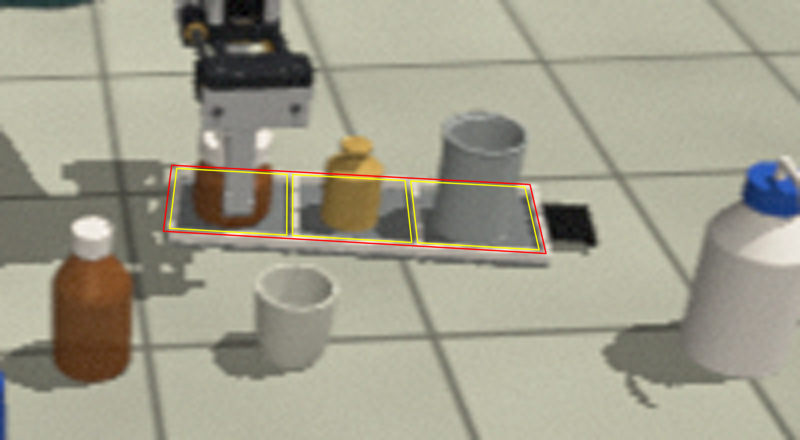

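Call:
{"method": "step_arm", "body": {
  "travel": [
    [0,0,0.003],
    [0,0,0.006],
    [0,0,0.008],
    [0,0,0.008]
  ],
  "turn": [
    [0,0,0],
    [0,0,0],
    [0,0,0],
    [0,0,0]
  ],
  "hand": [-0.2,-0.2,-0.2,-0.2]
}}

```text
time_s: 22.98
position: [0.4508, 0.1206, 0.0175]
orientation: [0.0, 0.707, 0.707, 0.001]
ft_force: [-3.1, -0.8, 7.7]
gripper_width: 0.583
```

Call:
{"method": "step_arm", "body": {
  "travel": [
    [0,0,-0.002],
    [0,0,-0.002],
    [0,0,-0.002],
    [0,0,-0.05],
    [0,0,-0.2],
    [0,0,-0.4],
    [0,0,-0.6],
    [-0.06,0.08,-0.7],
    [-0.18,0.25,-0.7],
    [-0.32,0.45,-0.7]
  ],
  "turn": [
    [0,0,0],
    [0,0,0],
    [0,0,0],
    [0,0,0],
    [0,0,0],
    [0,0,0],
    [0,0,0],
    [0,0,0],
    [0,0,0],
    [0,0,0]
  ],
  "hand": [0.25,0.35,0.4,0.45,0.45,0.5,0.6,0.6,0.6,0.6]
}}

```text
time_s: 24.22
position: [0.5642, 0.0403, 0.1931]
orientation: [0.001, 0.707, 0.708, 0.001]
ft_force: [1.2, 0.8, 0.5]
gripper_width: 0.801
```

Run:
```python
from h import *
from ov import trays
o=bot.get_obs();print(o["position"],o["gripper_width"],o["ft_force"])
c=optics.capture("scene"); overlay(c,{},trays,(270,155,200,110),4,"pics/s7.png")
```

```text
[0.56419832 0.04025755 0.19306723] 0.8009676765678859 [1.24201016 0.79809881 0.53862479]
```

View pics/s7.png

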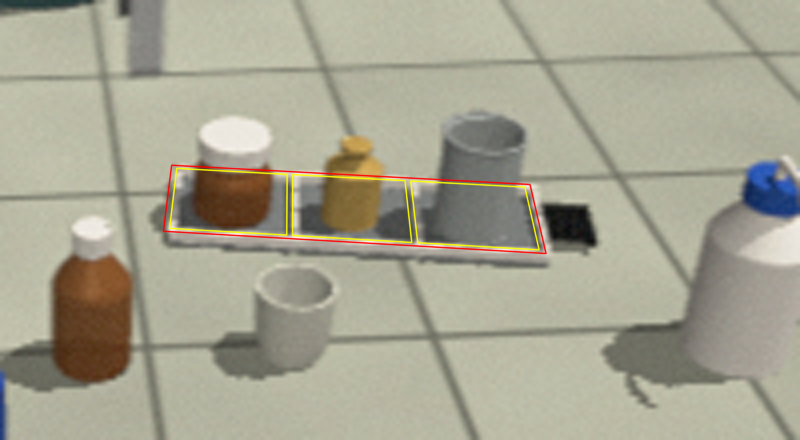

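Call:
{"method": "step_arm", "body": {
  "travel": [
    [-0.06,0.1,0],
    [-0.121,0.191,0],
    [-0.121,0.191,0],
    [-0.121,0.191,0.1],
    [-0.121,0.191,0.25],
    [-0.121,0.191,0.4],
    [-0.121,0.191,0.53],
    [-0.121,0.191,0.63],
    [-0.121,0.191,0.67],
    [-0.121,0.191,0.67]
  ],
  "turn": [
    [0,0,0],
    [0,0,0],
    [0,0,0],
    [0,0,0],
    [0,0,0],
    [0,0,0],
    [0,0,0],
    [0,0,0],
    [0,0,0],
    [0,0,0]
  ],
  "hand": [0.6,0.6,0.6,0.6,0.6,0.6,0.6,0.6,0.6,0.6]
}}

```text
time_s: 25.52
position: [0.6099, 0.0108, 0.0234]
orientation: [-0.0, 0.707, 0.707, -0.0]
ft_force: [0.0, 0.3, 1.0]
gripper_width: 0.798
```

Call:
{"method": "step_arm", "body": {
  "travel": [
    [0,0,0],
    [0,0,0],
    [0,0,0],
    [0,0,0],
    [0,0,0],
    [0,0,0]
  ],
  "turn": [
    [0,0,0],
    [0,0,0],
    [0,0,0],
    [0,0,0],
    [0,0,0],
    [0,0,0]
  ],
  "hand": [0.4,0.2,0,-0.1,-0.2,-0.2],
  "force": 25
}}

```text
time_s: 26.28
position: [0.6112, 0.0103, 0.0241]
orientation: [0.001, 0.707, 0.707, 0.001]
ft_force: [0.4, -0.4, 4.9]
gripper_width: 0.524
```

Call:
{"method": "step_arm", "body": {
  "travel": [
    [0,0,-0.03],
    [0,0,-0.1],
    [0,0,-0.25],
    [0,0,-0.42],
    [0,0,-0.57],
    [-0.05,-0.03,-0.64],
    [-0.2,-0.12,-0.64],
    [-0.42,-0.24,-0.64],
    [-0.64,-0.36,-0.64],
    [-0.84,-0.47,-0.64]
  ],
  "turn": [
    [0,0,0],
    [0,0,0],
    [0,0,0],
    [0,0,0],
    [0,0,0],
    [0,0,0],
    [0,0,0],
    [0,0,0],
    [0,0,0],
    [0,0,0]
  ],
  "hand": [-0.2,-0.2,-0.2,-0.2,-0.2,-0.2,-0.2,-0.2,-0.2,-0.2]
}}

```text
time_s: 27.52
position: [0.4903, -0.2016, 0.1822]
orientation: [-0.001, 0.707, 0.707, -0.001]
ft_force: [0.1, 0.7, -2.6]
gripper_width: 0.526
```

Call:
{"method": "step_arm", "body": {
  "travel": [
    [-0.15,-0.08,0],
    [-0.22,-0.114,0],
    [-0.22,-0.114,0.05],
    [-0.22,-0.114,0.17],
    [-0.22,-0.114,0.32],
    [-0.22,-0.114,0.46],
    [-0.22,-0.114,0.55],
    [-0.22,-0.114,0.6],
    [-0.22,-0.114,0.617],
    [-0.22,-0.114,0.617]
  ],
  "turn": [
    [0,0,0],
    [0,0,0],
    [0,0,0],
    [0,0,0],
    [0,0,0],
    [0,0,0],
    [0,0,0],
    [0,0,0],
    [0,0,0],
    [0,0,0]
  ],
  "hand": [-0.2,-0.2,-0.2,-0.2,-0.2,-0.2,-0.2,-0.2,-0.2,-0.2]
}}

```text
time_s: 28.78
position: [0.4652, -0.2546, 0.0296]
orientation: [0.001, 0.707, 0.707, 0.0]
ft_force: [0.2, -0.2, -3.0]
gripper_width: 0.525
```

Run:
```python
from h import *
from ov import trays
o=bot.get_obs();print(o["position"],o["gripper_width"],o["ft_force"])
c=optics.capture("scene"); overlay(c,{},trays,(150,155,200,110),4,"pics/s8.png")
```

```text
[ 0.46518648 -0.25463719  0.02959517] 0.5247466122605401 [ 0.15780079 -0.16809416 -3.01937733]
```

View pics/s8.png

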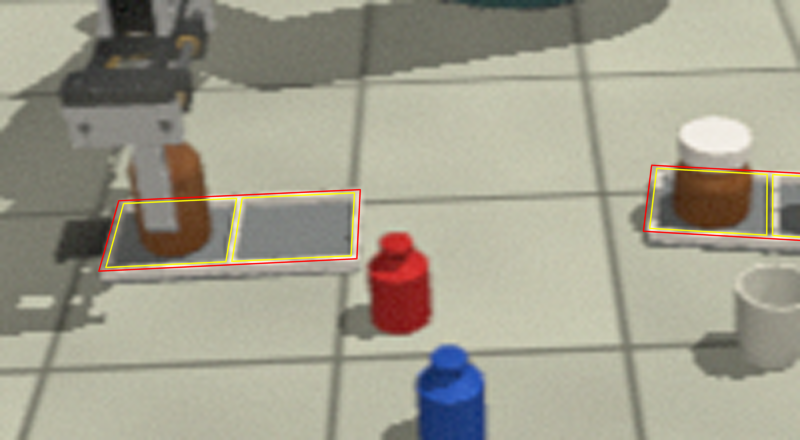

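Call:
{"method": "step_arm", "body": {
  "travel": [
    [0,0,0.003],
    [0,0,0.006],
    [0,0,0.008],
    [0,0,0.008]
  ],
  "turn": [
    [0,0,0],
    [0,0,0],
    [0,0,0],
    [0,0,0]
  ],
  "hand": [-0.2,-0.2,-0.2,-0.2]
}}

```text
time_s: 29.32
position: [0.4648, -0.2551, 0.0281]
orientation: [0.001, 0.707, 0.707, 0.0]
ft_force: [-1.4, 1.1, 3.7]
gripper_width: 0.525
```

Call:
{"method": "step_arm", "body": {
  "travel": [
    [0,0,0],
    [0,0,0],
    [0,0,0],
    [0,0,-0.05],
    [0,0,-0.2],
    [0,0,-0.4],
    [0,0,-0.6],
    [0.1,0.03,-0.7],
    [0.3,0.1,-0.7],
    [0.5,0.17,-0.7]
  ],
  "turn": [
    [0,0,0],
    [0,0,0],
    [0,0,0],
    [0,0,0],
    [0,0,0],
    [0,0,0],
    [0,0,0],
    [0,0,0],
    [0,0,0],
    [0,0,0]
  ],
  "hand": [0.2,0.35,0.5,0.5,0.5,0.5,0.6,0.6,0.6,0.6]
}}

```text
time_s: 30.58
position: [0.5077, -0.1289, 0.2038]
orientation: [0.001, 0.708, 0.707, 0.001]
ft_force: [0.7, 0.9, -0.6]
gripper_width: 0.8
```

Call:
{"method": "step_arm", "body": {
  "travel": [
    [0.2,0.07,0],
    [0.45,0.17,0],
    [0.7,0.26,0],
    [0.9,0.34,0],
    [0.96,0.36,0],
    [0.96,0.36,0]
  ],
  "turn": [
    [0,0,0],
    [0,0,0],
    [0,0,0],
    [0,0,0],
    [0,0,0],
    [0,0,0]
  ],
  "hand": [0.6,0.6,0.6,0.6,0.6,0.6]
}}

```text
time_s: 31.32
position: [0.597, 0.1107, 0.2023]
orientation: [0.0, 0.707, 0.708, -0.0]
ft_force: [-0.2, -0.5, 0.5]
gripper_width: 0.802
```

Run:
```python
from h import *
from ov import trays
o=bot.get_obs();print(o["position"],o["gripper_width"],o["ft_force"])
c=optics.capture("scene"); overlay(c,{'crucible':(.6065,.1355)},trays,(150,155,230,110),3.4,"pics/s9.png")
```

```text
[0.59699442 0.11066421 0.20225761] 0.8017143679294443 [-0.16905946 -0.52704099  0.49271893]
```

View pics/s9.png

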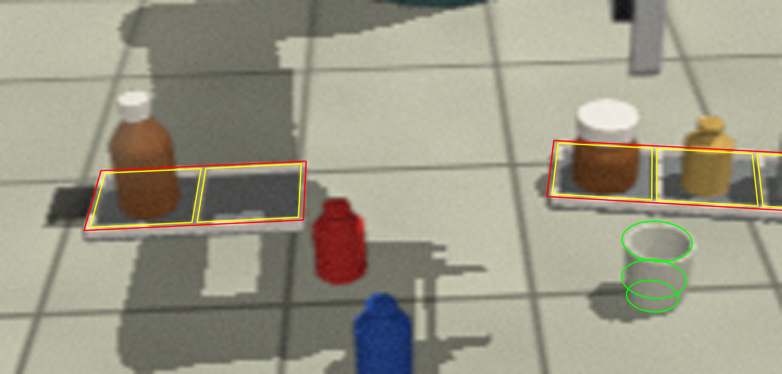

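Call:
{"method": "step_arm", "body": {
  "travel": [
    [0.05,0.02,0],
    [0.102,0.036,0],
    [0.102,0.036,0],
    [0.102,0.036,0.1],
    [0.102,0.036,0.25],
    [0.102,0.036,0.42],
    [0.102,0.036,0.58],
    [0.102,0.036,0.7],
    [0.102,0.036,0.75],
    [0.102,0.036,0.75]
  ],
  "turn": [
    [0,0,0],
    [0,0,0],
    [0,0,0],
    [0,0,0],
    [0,0,0],
    [0,0,0],
    [0,0,0],
    [0,0,0],
    [0,0,0],
    [0,0,0]
  ],
  "hand": [0.6,0.6,0.6,0.6,0.6,0.6,0.6,0.6,0.6,0.6]
}}

```text
time_s: 32.62
position: [0.6056, 0.1356, 0.014]
orientation: [-0.0, 0.707, 0.707, -0.001]
ft_force: [-0.7, -0.7, 0.8]
gripper_width: 0.801
```

Call:
{"method": "step_arm", "body": {
  "travel": [
    [0,0,0],
    [0,0,0],
    [0,0,0],
    [0,0,0],
    [0,0,0],
    [0,0,0]
  ],
  "turn": [
    [0,0,0],
    [0,0,0],
    [0,0,0],
    [0,0,0],
    [0,0,0],
    [0,0,0]
  ],
  "hand": [0.4,0.25,0.1,-0.05,-0.2,-0.2],
  "force": 12
}}

```text
time_s: 33.38
position: [0.6069, 0.1359, 0.0154]
orientation: [0.001, 0.707, 0.707, 0.001]
ft_force: [1.7, -0.1, 4.7]
gripper_width: 0.528
```

Call:
{"method": "step_arm", "body": {
  "travel": [
    [0,0,-0.03],
    [0,0,-0.1],
    [0,0,-0.25],
    [0,0,-0.42],
    [0,0,-0.58],
    [-0.05,-0.02,-0.68],
    [-0.2,-0.09,-0.7],
    [-0.42,-0.2,-0.7],
    [-0.64,-0.31,-0.7],
    [-0.84,-0.4,-0.7]
  ],
  "turn": [
    [0,0,0],
    [0,0,0],
    [0,0,0],
    [0,0,0],
    [0,0,0],
    [0,0,0],
    [0,0,0],
    [0,0,0],
    [0,0,0],
    [0,0,0]
  ],
  "hand": [-0.2,-0.2,-0.2,-0.2,-0.2,-0.2,-0.2,-0.2,-0.2,-0.2]
}}

```text
time_s: 34.62
position: [0.5046, -0.0757, 0.1905]
orientation: [0.0, 0.707, 0.707, 0.0]
ft_force: [1.0, -0.7, -1.2]
gripper_width: 0.529
```

Call:
{"method": "step_arm", "body": {
  "travel": [
    [-0.18,-0.08,0],
    [-0.32,-0.14,0],
    [-0.386,-0.172,0],
    [-0.386,-0.172,0.1],
    [-0.386,-0.172,0.25],
    [-0.386,-0.172,0.42],
    [-0.386,-0.172,0.55],
    [-0.386,-0.172,0.63],
    [-0.386,-0.172,0.67],
    [-0.386,-0.172,0.677]
  ],
  "turn": [
    [0,0,0],
    [0,0,0],
    [0,0,0],
    [0,0,0],
    [0,0,0],
    [0,0,0],
    [0,0,0],
    [0,0,0],
    [0,0,0],
    [0,0,0]
  ],
  "hand": [-0.2,-0.2,-0.2,-0.2,-0.2,-0.2,-0.2,-0.2,-0.2,-0.2]
}}

```text
time_s: 35.88
position: [0.4631, -0.1702, 0.0202]
orientation: [-0.0, 0.707, 0.707, 0.0]
ft_force: [0.3, 0.7, -0.5]
gripper_width: 0.527
```

Run:
```python
from h import *
from ov import trays
o=bot.get_obs();print(o["position"],o["gripper_width"],o["ft_force"])
c=optics.capture("scene"); overlay(c,{},trays,(150,155,200,110),4,"pics/s10.png")
```

```text
[ 0.4630697  -0.17024013  0.0201545 ] 0.5267610501748645 [ 0.32948673  0.69633599 -0.4983435 ]
```

View pics/s10.png

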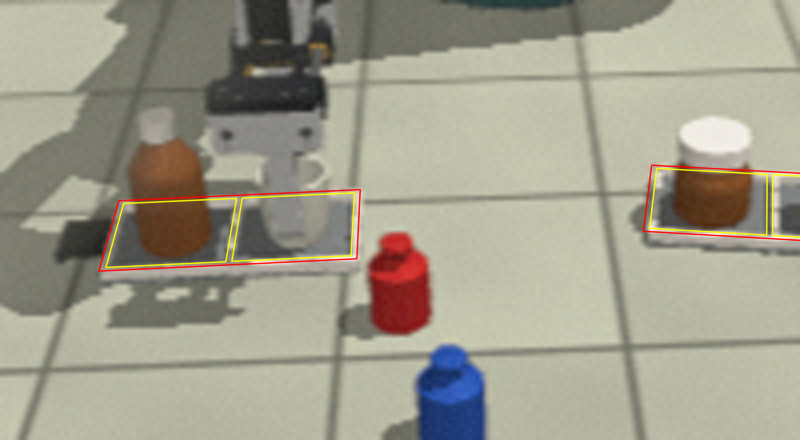

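Call:
{"method": "step_arm", "body": {
  "travel": [
    [0,0,0],
    [0,0,0.004],
    [0,0,0.007],
    [0,0,0.009],
    [0,0,0.009]
  ],
  "turn": [
    [0,0,0],
    [0,0,0],
    [0,0,0],
    [0,0,0],
    [0,0,0]
  ],
  "hand": [-0.2,-0.2,-0.2,-0.2,-0.2]
}}

```text
time_s: 36.55
position: [0.4636, -0.1711, 0.0193]
orientation: [0.001, 0.707, 0.707, 0.0]
ft_force: [-0.6, 1.2, 7.0]
gripper_width: 0.531
```

Contact is confirmed, so I release, lift straight up and move clear.

Call:
{"method": "step_arm", "body": {
  "travel": [
    [0,0,-0.002],
    [0,0,-0.002],
    [0,0,-0.002],
    [0,0,-0.03],
    [0,0,-0.15],
    [0,0,-0.35],
    [0,0,-0.55],
    [0,0,-0.7],
    [0.2,-0.05,-0.72],
    [0.4,-0.1,-0.72]
  ],
  "turn": [
    [0,0,0],
    [0,0,0],
    [0,0,0],
    [0,0,0],
    [0,0,0],
    [0,0,0],
    [0,0,0],
    [0,0,0],
    [0,0,0],
    [0,0,0]
  ],
  "hand": [0.2,0.35,0.45,0.45,0.45,0.45,0.45,0.45,0.45,0.45]
}}

```text
time_s: 37.8
position: [0.4383, -0.0701, 0.1996]
orientation: [0.001, 0.708, 0.706, 0.001]
ft_force: [0.9, 0.3, -0.6]
gripper_width: 0.723
```

Call:
{"method": "step_arm", "body": {
  "travel": [
    [0.2,-0.1,0],
    [0.35,-0.2,0],
    [0.45,-0.3,0],
    [0.45,-0.35,0],
    [0.45,-0.35,0]
  ],
  "turn": [
    [0,0,0],
    [0,0,0],
    [0,0,0],
    [0,0,0],
    [0,0,0]
  ],
  "hand": [0.45,0.45,0.45,0.45,0.45]
}}

```text
time_s: 38.42
position: [0.3505, 0.0414, 0.1985]
orientation: [0.001, 0.707, 0.707, 0.0]
ft_force: [0.6, 0.7, -0.6]
gripper_width: 0.72
```

Run:
```python
from h import *
from ov import trays
prof={}
t=optics.capture("top"); s=optics.capture("scene")
import h
h.prof={k:[(z+.004,d) for z,d in v] for k,v in h.prof.items()}
pl={'beaker':(.4798,.2859),'weight':(.4653,.2032),'jar':(.4508,.1205),'bottle':(.465,-.2549),'crucible':(.4636,-.1709)}
overlay(t,pl,trays,(95,145,370,125),2.15,"pics/ft.png")
overlay(t,pl,trays,(140,205,130,70),6,"pics/ftL.png")
overlay(t,pl,trays,(300,205,130,70),6,"pics/ftR.png")
cv2.imwrite("pics/fs.png",cv2.resize(s["color"][150:290,60:500],None,fx=1.8,fy=1.8,interpolation=cv2.INTER_CUBIC))
```

```text
(no output)
```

View pics/ft.png

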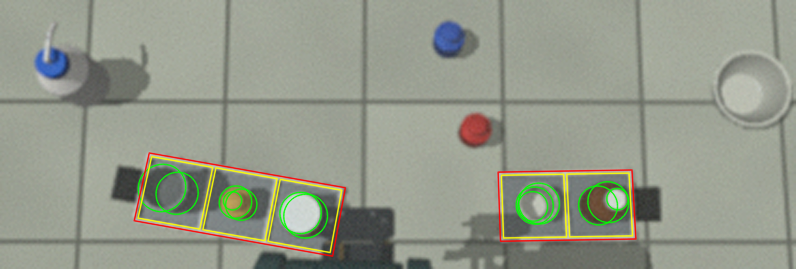

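View pics/ftL.png

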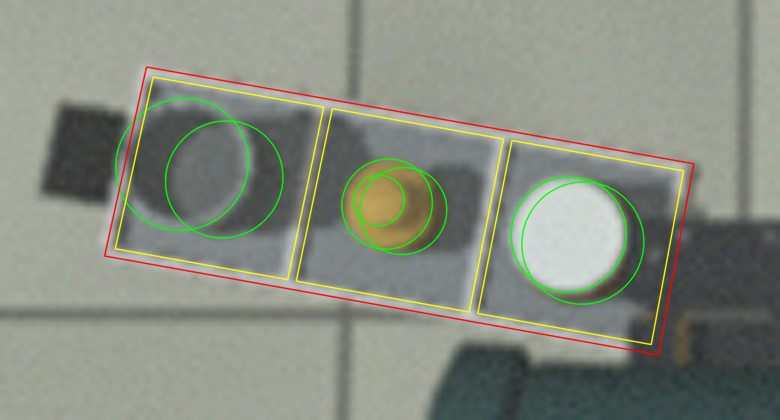

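View pics/ftR.png

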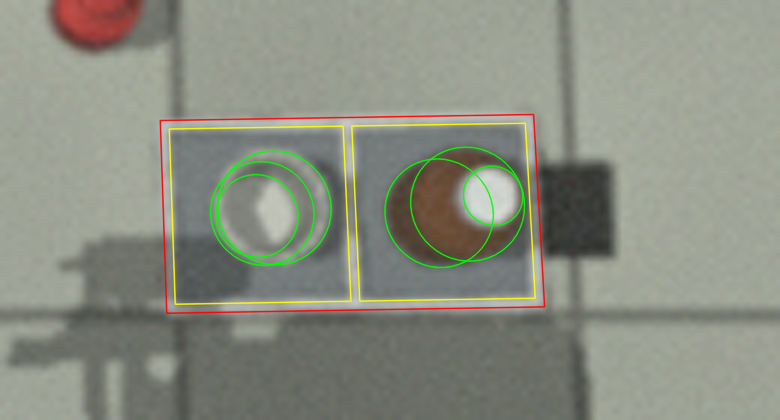

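View pics/fs.png

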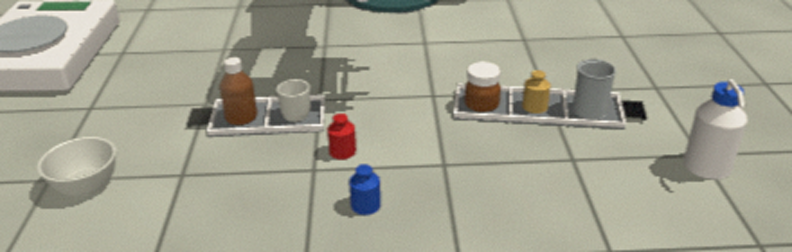

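All five parts stand upright in the right pockets. The wash bottle, the bowl and the look-alikes have not moved, and the arm is clear, so I hand in.

```bash
python3 -c "
from rig import bot,workorder
print(bot.get_obs()['time_s'],workorder.hand_in())"
```

```text
the job is handed in; nothing more can be done
38.525 None
```

Both kits are made up and the job is handed in at 38.5 s. I placed the parts in the order given:
- **Three-pocket tray:** the beaker is next to the tab, the brass weight is in the middle, and the jar is farthest from the tab.
- **Two-pocket tray:** the tall bottle is next to the tab, with the crucible in the other pocket.

I lowered each part until the wrist force showed it touching the floor, then released it.

The last top and scene pictures show all five upright and near the centre of their pockets. The wash bottle, the bowl and the blue and red look-alikes appear unmoved, and the arm is clear.

My position outlines sat about 1 pixel (roughly 3 mm) off in the scene camera but matched the top and wrist cameras. The shift was the same for trays and parts, so I put it down to calibration, and no check failed.

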